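Click the slab gauge's stop into the green clip

TASK

Set the slab gauge for the next batch: gently push the orange stop with the fingertips along its rail, whichever way is needed, until it clicks into the notch of the green clip, and leave it resting there. Clicking over another clip on the way is fine. Only push: do not grip or lift the stop or ram it, and do not disturb the pots and tools around it.

Things in the scene. Friction and masses are not known exactly. Their poses are not given: they have to be found in the camera images.
- gauge: Slab gauge: white board 250 x 500 x 18 mm fixed on the bench, aluminium rail along its middle (30 mm wide, top 38 mm above the bench). Origin on the bench under the rail's middle; y along the rail, x away from the robot's side, z up. Board from x = -140 to +110 mm. Dark end posts at y = +/-229 mm, 48 mm high.
- carriage (a joint): Position of the orange stop along the rail, m: 0 at the -y end of travel, 0.36 at the +y end; the stop's middle lies at y = value - 0.18 in the gauge's frame. It drags with about 0.5 to 1 N; before a clip's middle a sprung ball under it must climb a hump.
- stop_top (a point): Centre of the top face of the orange stop, 102 mm above the bench; axes as the gauge's. Upright orange block 44 mm (x) by 36 mm (y, along the rail), 50 mm tall: its faces to push on lie 18 mm either way along the rail, 52 to 102 mm above the bench. A thin orange fence (8 mm along the rail, 54 to 76 mm high) reaches to x = -70 mm on the robot's side.
- shoe_top (a point): Middle of the top of the dark steel shoe that carries the stop, 51 mm above the bench. The shoe is 66 mm (x, from -23 to +43 mm) by 40 mm along the rail, so it stands 2 mm proud of the orange block either way.
- stop (a joint): Height by which the orange stop has been lifted off its shoe, m: 0 when seated (it would lift off freely, but must not be lifted).
- clip_green: Green click clip, fixed beside the rail. Origin on the board's top, on the rail's centre line, level with the middle of its notch; axes as the gauge's. Its green block (28 x 34 mm, 28 tall) stands 66 mm off at the far (+x) side, top 46 mm above the bench, with a black line at the notch's middle; clicked in, the black line on the stop's top is level with it.
- clip_green_mark (a point): Centre of the top of the green clip's block, on its black line. The push jumps to some 5 to 9 N at 15 mm before the notch's middle, fades to nothing by 7 mm before it, then the stop snaps home by itself and is held. Leaving it takes a like push, either way; clips can be passed over.
- clip_blue: Blue click clip, fixed beside the rail. Origin on the board's top, on the rail's centre line, level with the middle of its notch; axes as the gauge's. Its blue block (28 x 34 mm, 28 tall) stands 66 mm off at the far (+x) side, top 46 mm above the bench, with a black line at the notch's middle; clicked in, the black line on the stop's top is level with it.
- clip_blue_mark (a point): Centre of the top of the blue clip's block, on its black line. The push jumps to some 5 to 9 N at 15 mm before the notch's middle, fades to nothing by 7 mm before it, then the stop snaps home by itself and is held. Leaving it takes a like push, either way; clips can be passed over.
- clip_yellow: Yellow click clip, fixed beside the rail. Origin on the board's top, on the rail's centre line, level with the middle of its notch; axes as the gauge's. Its yellow block (28 x 34 mm, 28 tall) stands 66 mm off at the far (+x) side, top 46 mm above the bench, with a black line at the notch's middle; clicked in, the black line on the stop's top is level with it.
- clip_yellow_mark (a point): Centre of the top of the yellow clip's block, on its black line. The push jumps to some 5 to 9 N at 15 mm before the notch's middle, fades to nothing by 7 mm before it, then the stop snaps home by itself and is held. Leaving it takes a like push, either way; clips can be passed over.
- tumbler: Bystander, loose: tumbler of bisque clay, 52 mm across and 75 mm tall, standing on the white board on the robot's side of the rail. Origin at its underside.
- mug: Bystander, loose: brown clay mug, 80 mm across and 90 mm tall, beyond the gauge. Origin at its underside.
- bowl: Bystander, loose: white bowl, 120 mm across and 55 mm tall, beyond the gauge. Origin at its underside.
- glaze: Bystander, loose: green glass jar with black cap, 60 mm across and 85 mm tall, beyond the gauge. Origin at its underside.
- brush: Bystander, loose: brush lying beside the -y end of the gauge. Origin at its underside.
- rib: Bystander, loose: wooden spatula lying beside the +y end of the gauge. Origin at its underside.

How it is judged (in metres and radians):
At the end, for the whole second after the job is handed in: The orange stop rests in the green clip's notch (within 3 mm along the rail), seated on its shoe (lifted less than 2 mm) and still (under 5 mm/s); no bystander has moved by 20 mm (y of stop_top in the frame of clip_green between -0.003 and 0.003 m and value of joint stop below 0.002 m and velocity of joint carriage between -0.005 and 0.005 m/s and distance of each of tumbler, mug, bowl, glaze, brush, rib from where it was at the start of the episode below 0.02 m); the robot touches nothing.
It fails at once if the stop is lifted off its shoe by more than 5 mm (value of joint stop above 0.005 m).
It fails at once if the gauge or its stop is gripped or rammed with more than 30 N (contact force between the fingers and gauge above 30 N).
It fails at once if a pot or tool is moved by more than 20 mm (distance of any of tumbler, mug, bowl, glaze, brush, rib from where it was at the start of the episode above 0.02 m).
It fails at once if an upright pot is tipped (angle between any of tumbler, mug, bowl, glaze's own z axis and vertical above 0.3 rad).
It also fails if it takes over 42 s, if anything falls off the work surface, if the arm or the gripper's body presses on something with over 40 N, if the wrist force passes 120 N, or if a joint passes its speed limit or range.

ROBOT

A 6-joint arm with a two-finger parallel gripper is mounted at the origin on the work surface. World frame = base frame: x ahead of the robot, y to its left, z up, the work surface at z = 0. Lengths are in mm, angles in degrees, forces in N, time in s.
With the tool pointing down it reaches from about 350 to 925 mm from the base axis. Payload 6.4 kg.
Tool frame: the origin (TCP) lies midway between the tips of the shut fingers; the grasp point (between the pads) lies 19 mm behind it; z points along the fingers, y is the direction in which the jaws open and shut (so a half turn about z gives the same grasp; the last joint's range is limited). The gripper opens to 94 mm and grips with 3 to 60 N. Pads are 16 mm wide; open, the fingers measure 119 mm over their backs; the gripper's body (75 mm by 177 mm) begins 78 mm behind the grasp point.
Start: joints at [-85.606, 14.043, 89.255, -0, 76.702, -9.975], TCP at [161.321, -629.674, 205.455] pointing down, gripper open.
Joint ranges: [-179.41, 179.41], [-58.25, 129.5], [7.25, 145.43], [-54.29, 234.29], [11.92, 165.04], [-157.13, 157.13]. Speed limits (degrees/s): [147.25, 147.25, 180, 180, 180, 180].

INTERFACE

Orientations are given as [roll, pitch, yaw] about the fixed x, y, z axes, in that order (R = Rz(yaw) Ry(pitch) Rx(roll)).
In Python, from station import bot, solve_ik, cams, job gives the robot as it stands. Calls block until the motion is done:
- bot.goto(position, orientation): joint-space move of the TCP to a pose.
- bot.servo_line(position, velocity=150, rot=None, contact_N=None): straight line of the TCP; rot=None keeps the orientation; velocity is the mean speed in mm/s. With contact_N (N) it stops when the force on the tool has changed by that much, and returns True; else False.
- bot.move_j(angles): joint-space move.
- bot.move_gripper(opening, strength=None): finger opening in mm; strength is the grip in N (None keeps the last); returns when the fingers have stopped.
- bot.dwell(seconds).
- solve_ik(position, orientation): joint angles nearest the present ones, or None.
- bot.read_state(): the state.
- cams.get_image(name): name is "scene" or "top"; returns a dict with "color" (400x640x3 uint8, blue, green, red), "z_map" (400x640 float32, mm along the optical axis (not along the pixel's ray), 0 where there is no reading), "vfov" (degrees; the focal length in pixels is half the picture's height over the tangent of half this angle, whatever the lens; pixels are square), "cx", "cy" (the principal point, pixels), "T" (4x4, takes a point from camera to world coordinates). Camera axes: x right, y down, z forward; pixel columns grow to the right and rows downward; lengths in mm; the calibration is good to about 2 mm. A picture is of the moment at which its call begins.
A pose or a line that the arm cannot do raises bot.MotionError and nothing moves.
- job.sign_off(): hands the job in, once; it reports no verdict.
The state is a dict: "clock": time; "joint_positions": joint angles; "dq": joint speeds; "joint_torque": joint torques, N m; "eef_pos": TCP position; "tcp_rot": TCP orientation; "ft_force": force on the tool from outside, world axes, zero at the start; "wrist_torque": the same for the moment, N m; "gripper_width": finger opening in mm.
Only numpy, scipy, OpenCV 4.12 (cv2) and the standard library are available. Lean on these libraries where they do the work, as an engineer would, in place of code of your own. Each camera call takes 0.05 s, during which the arm holds its last target.

## Working session

There is one attempt and no reset: what is moved stays moved. The work goes in short steps, each a Python script; the robot and the scene stay as the last script left them, time stands still between calls to the robot, and variables do not carry over. Pictures are saved under pics/ and viewed, and the job is handed in when it is done.

```bash
ls; mkdir -p pics; python3 - <<'E'
from station import bot,cams
import cv2,numpy as np
for n in("scene","top"):
    d=cams.get_image(n); cv2.imwrite(f"pics/{n}0.png",d["color"]); np.savez(f"{n}0.npz",**{k:d[k] for k in d})
    print(n,d["vfov"],d["cx"],d["cy"],np.round(d["T"],3).tolist(),[k for k in d])
print(bot.read_state())
E
```

```text
pics
scene 46.54092841331935 314.60626536927015 192.81980269229575 [[0.244, 0.743, -0.624, 1401.559], [0.97, -0.197, 0.144, -171.676], [-0.016, -0.64, -0.768, 1079.745], [0.0, 0.0, 0.0, 1.0]] ['color', 'z_map', 'vfov', 'cx', 'cy', 'T']
top 51.382661971463605 323.479380390321 194.82058841570964 [[-0.011, -0.987, 0.158, 445.7], [-1.0, 0.014, 0.021, 11.421], [-0.023, -0.158, -0.987, 1136.208], [0.0, 0.0, 0.0, 1.0]] ['color', 'z_map', 'vfov', 'cx', 'cy', 'T']
{'clock': 0.1, 'joint_positions': array([-8.56024466e+01,  1.40805836e+01,  8.93147608e+01,  1.28749877e-03,
        7.66999625e+01, -9.97601102e+00]), 'dq': array([-0.11741094, -0.11841484, -0.07548482,  0.05943754,  0.00962745,
        0.01329903]), 'joint_torque': array([ 9.44599233e-04, -4.16911089e+01, -3.15527701e+01,  6.87206886e-02,
        3.09179141e-02, -4.87119712e-05]), 'eef_pos': array([ 161.32108572, -629.13757008,  204.48003612]), 'tcp_rot': array([-1.79906351e+02, -1.77441078e-02,  1.43732527e+01]), 'ft_force': array([ 0.23863217, -0.35461571,  0.20133841]), 'wrist_torque': array([-0.02049494,  0.0142436 ,  0.01733302]), 'gripper_width': 93.91532474320972}
```

View pics/scene0.png

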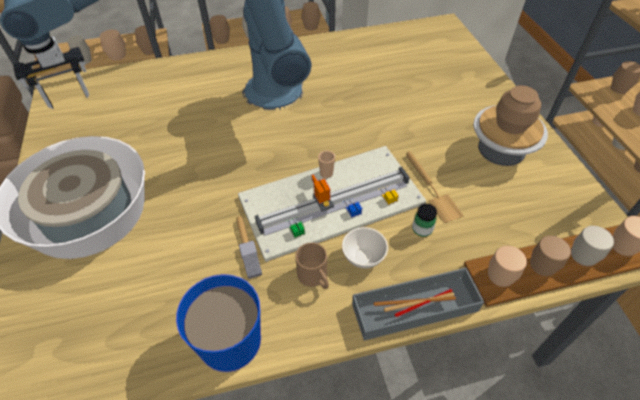

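View pics/top0.png

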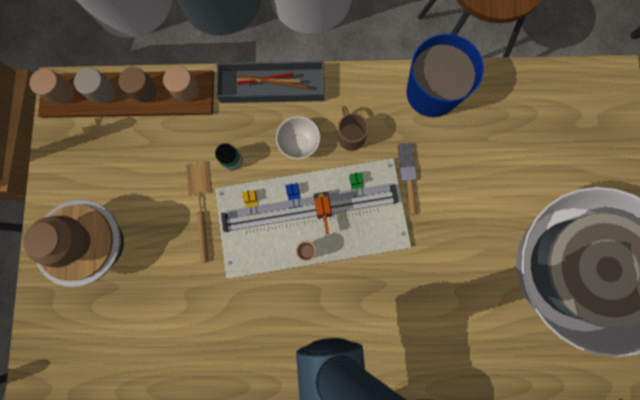

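The top view shows the stop at (323,206) and the green clip at (357,181), to its -y side, so I push towards -y. The tumbler at (305,250) is on the robot's side. Next I localise these.

```bash
cat > h.py <<'E'
import numpy as np,cv2
def ray(d,u,v):
    f=200/np.tan(np.radians(d["vfov"]/2)); T=d["T"]
    r=T[:3,:3]@np.array([(u-d["cx"])/f,(v-d["cy"])/f,1]); return T[:3,3],r
def onz(d,u,v,z):
    o,r=ray(d,u,v); return o+r*(z-o[2])/r[2]
def blobs(d,lo,hi,roi,amin=15):
    h=cv2.cvtColor(d["color"],cv2.COLOR_BGR2HSV); m=cv2.inRange(h,lo,hi)
    k=np.zeros_like(m); x0,y0,x1,y1=roi; k[y0:y1,x0:x1]=m[y0:y1,x0:x1]
    n,l,s,c=cv2.connectedComponentsWithStats(k)
    return k,[(s[i][4],s[i][:4].tolist(),c[i].round(2).tolist()) for i in range(1,n) if s[i][4]>=amin]
COL={"green":((50,120,50),(75,255,255)),"blue":((105,120,60),(130,255,255)),"yellow":((22,170,120),(32,255,255)),"orange":((5,200,100),(14,255,255))}
ROI={"top":(215,160,415,280),"scene":(235,150,430,250)}
E
python3 - <<'E'
from h import *
for n in("top","scene"):
    d=dict(np.load(f"{n}0.npz"))
    for c,(lo,hi) in COL.items():
        for b in blobs(d,lo,hi,ROI[n],10)[1]: print(n,c,b,onz(d,*b[2],46).round(1), onz(d,*b[2],102).round(1),d["z_map"][int(b[2][1]),int(b[2][0])])
    x0,y0,x1,y1=ROI[n]
    im=d["color"][y0-10:y1+10,x0-5:x1+5]; cv2.imwrite(f"pics/{n}crop.png",cv2.resize(im,None,fx=3.8,fy=3.8,interpolation=cv2.INTER_CUBIC))
# board corners top view approx
d=dict(np.load("top0.npz"))
for p in[(394,158),(411,247),(227,277),(217,188)]: print(onz(d,*p,18).round(1))
E
```

```text
top green (np.int32(17), [222, 162, 11, 4], [227.65, 164.0]) [708.3 293.   46. ] [694.8 278.5 102. ] 1107.5679
top green (np.int32(171), [350, 173, 13, 16], [356.35, 180.53]) [657.5 -53.2  46. ] [646.6 -49.9 102. ] 1109.5624
top blue (np.int32(175), [286, 184, 14, 16], [292.57, 191.34]) [630.8 117.1  46. ] [621.3 111.7 102. ] 1110.7021
top yellow (np.int32(121), [243, 192, 14, 14], [249.5, 198.45]) [613.2 232.   46. ] [604.6 220.7 102. ] 1105.5614
top orange (np.int32(239), [316, 197, 14, 33], [322.73, 206.92]) [587.8  37.1  46. ] [580.5  35.8 102. ] 1044.9176
scene green (np.int32(82), [416, 216, 14, 11], [422.23, 222.33]) [739.9 281.2  46. ] [775.8 256.7 102. ] 1255.7133
scene green (np.int32(137), [290, 222, 14, 15], [297.18, 228.97]) [674.4 -54.8  46. ] [713.8 -61.1 102. ] 1270.7692
scene blue (np.int32(142), [347, 202, 15, 15], [354.17, 208.91]) [648.  115.2  46. ] [688.8  99.7 102. ] 1305.3218
scene yellow (np.int32(132), [383, 190, 15, 14], [390.48, 196.28]) [630.8 229.2  46. ] [672.6 207.5 102. ] 1333.31
scene orange (np.int32(249), [312, 176, 18, 27], [320.92, 189.52]) [555.1  43.   46. ] [601.   31.4 102. ] 1278.6787
[ 724.5 -159.8   18. ]
[ 480.9 -195.8   18. ]
[407.4 294.   18. ]
[647.9 327.9  18. ]
```

```bash
sleep 1
```

```text
(no output)
```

View crops.

View pics/topcrop.png

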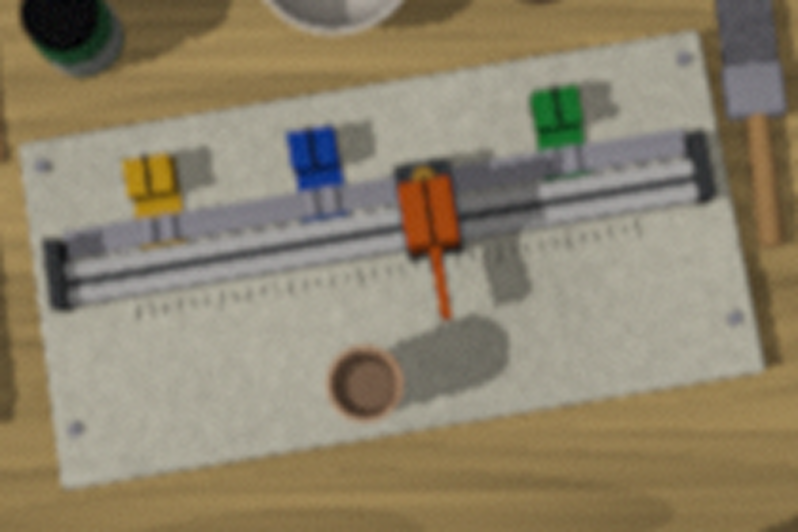

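View pics/scenecrop.png

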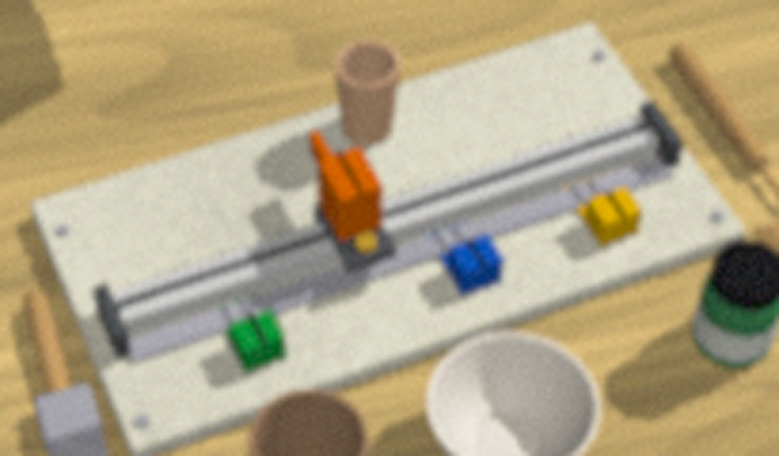

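```bash
python3 - <<'E'
from h import *
t=dict(np.load("top0.npz")); s=dict(np.load("scene0.npz"))
c=lambda u,v:(u/3.8+210-0.37,v/3.8+150-0.37)
e=lambda u,v:(u/3.8+230-0.37,v/3.8+140-0.37)
P={"green":onz(t,*c(556,108),46),"blue":onz(t,*c(314,149),46),"yellow":onz(t,*c(149,177),46),"stop":onz(t,*c(428,207),102),"tumb":onz(t,*c(366,384),93),
"postR":onz(t,*c(692,166),48),"postL":onz(t,*c(54,272),48)}
S={"green":onz(s,*e(256,327),46),"blue":onz(s,*e(471,252),46),"yellow":onz(s,*e(609,204),46),"stop":onz(s,*e(349,178),102),"postR":onz(s,*e(104,304),48),"postL":onz(s,*e(657,124),48),"tumb":onz(s,*e(367,62),93)}
for p in (P,S):
    v=p["yellow"]-p["green"]; w=p["postL"]-p["postR"]
    print("yaw",np.degrees(np.arctan2(-v[0],v[1])),np.degrees(np.arctan2(-w[0],w[1])),np.linalg.norm(w))
    a=np.radians(8.9); X=np.array([np.cos(a),np.sin(a)]);Y=np.array([-np.sin(a),np.cos(a)])
    for k,q in p.items(): print(k,q.round(1),"rel stop x,y",((q-p["stop"])[:2]@X).round(1),((q-p["stop"])[:2]@Y).round(1))
E
```

```text
yaw 8.926970720472823 8.725996907332847 449.46698685509887
green [664.3 -52.3  46. ] rel stop x,y 61.9 -100.0
blue [637.5 117.9  46. ] rel stop x,y 61.8 72.3
yellow [619.3 233.9  46. ] rel stop x,y 61.7 189.7
stop [587.7  36.9 102. ] rel stop x,y 0.0 0.0
tumb [472.4  79.   93. ] rel stop x,y -107.4 59.4
postR [ 621.3 -145.7   48. ] rel stop x,y 5.0 -185.6
postL [553.1 298.6  48. ] rel stop x,y 6.3 263.8
yaw 8.728867046370388 7.93657231618153 454.895666318273
green [663.6 -52.8  46. ] rel stop x,y 58.3 -98.7
blue [637.5 116.8  46. ] rel stop x,y 58.8 72.9
yellow [619.9 231.4  46. ] rel stop x,y 59.2 188.9
stop [590.7  35.6 102. ] rel stop x,y 0.0 0.0
postR [ 616.8 -155.5   48. ] rel stop x,y -3.8 -192.8
postL [554. 295.  48.] rel stop x,y 3.9 262.0
tumb [471.9  81.1  93. ] rel stop x,y -110.3 63.3
```

```bash
cat >> h.py <<'E'
a=np.radians(8.9);X=np.array([np.cos(a),np.sin(a)]);Y=np.array([-np.sin(a),np.cos(a)]);C=np.array([586,36.5])
R=[180,0,98.9]
def at(s,z): return np.r_[C+Y*s,z].tolist()
def S(st): return float((np.asarray(st["eef_pos"])[:2]-C)@Y)
def F(st): return float(np.asarray(st["ft_force"])[:2]@Y)
E
python3 - <<'E'
from h import *
from station import bot,solve_ik,cams
print(solve_ik(at(52,200),R))
bot.move_gripper(0,30)
bot.goto(at(52,200),R)
print(bot.read_state()["clock"],bot.read_state()["eef_pos"])
bot.servo_line(at(52,66),velocity=100,contact_N=6)
bot.dwell(0.2)
st=bot.read_state();print(st["clock"],st["eef_pos"],st["tcp_rot"],st["ft_force"],st["gripper_width"])
for n in("top","scene"):
    d=cams.get_image(n); x0,y0,x1,y1=ROI[n]
    cv2.imwrite(f"pics/{n}1.png",cv2.resize(d["color"][y0-40:y1+10,x0-5:x1+5],None,fx=3,fy=3,interpolation=cv2.INTER_CUBIC))
E
```

```text
[ -2.4600134    5.65815651  99.34820566   0.          74.99363783
 -11.3600134 ]
4.4333 [578.12180214  87.18195172 199.99642473]
6.125 [578.2740397   87.85592268  66.48497627] [1.79951234e+02 1.03391704e-02 9.88997819e+01] [0.40842053 0.33442573 0.89544981] 0.5270397263215564
```

View pics/scene1.png

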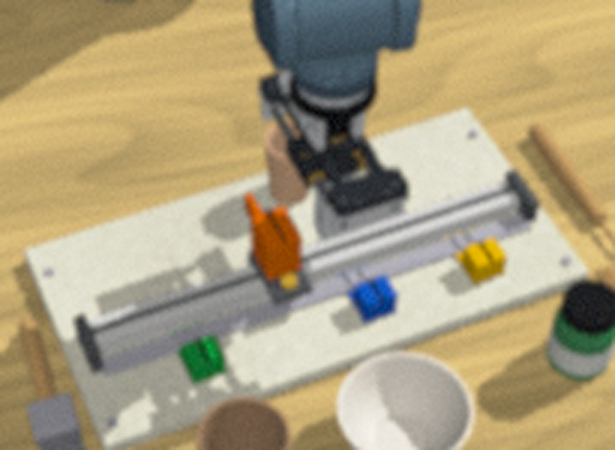

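View pics/top1.png

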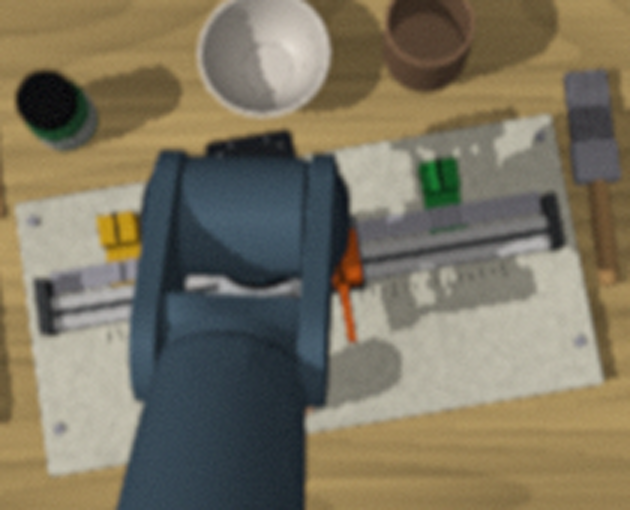

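The fingers are at the stop's +y face with the tumbler clear. Pushing now, with force guards.

```bash
python3 - <<'E'
from h import *
from station import bot
b=F(bot.read_state())
for s in (40,34,30,27,24,20,10,-5,-20,-35,-45):
    r=bot.servo_line(at(s,66),velocity=25 if s<41 else 40,contact_N=10)
    st=bot.read_state();print(s,r,round(S(st),1),round(F(st)-b,2),round(st["clock"],2),round(st["eef_pos"][2],1))
    if r: break
E
```

```text
40 False 39.9 0.3 6.86 66.0
34 False 33.8 0.8 7.25 66.0
30 False 29.9 -0.14 7.56 66.0
27 False 26.9 0.76 7.83 66.0
24 False 23.8 -0.03 8.09 66.0
20 False 19.7 0.4 8.4 66.0
10 False 9.6 -0.03 8.95 66.0
-5 False -5.4 0.85 9.7 66.0
-20 False -20.3 0.64 10.45 66.0
-35 False -35.3 0.37 11.2 66.0
-45 False -45.4 0.92 11.75 66.0
```

```bash
python3 - <<'E'
from h import *
from station import bot,cams
n="scene";d=cams.get_image(n); x0,y0,x1,y1=ROI[n]
cv2.imwrite(f"pics/{n}2.png",cv2.resize(d["color"][y0-40:y1+10,x0-5:x1+5],None,fx=3.8,fy=3.8,interpolation=cv2.INTER_CUBIC))
E
```

```text
(no output)
```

View pics/scene2.png

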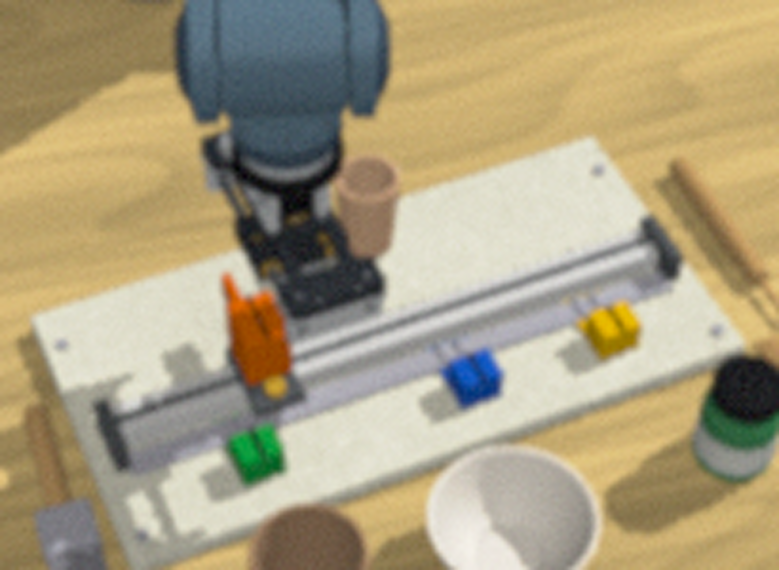

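The stop is moving as expected, now at about (258,321) in the crop. It sits just short of the green clip. Next are fine steps over the hump.

```bash
python3 - <<'E'
from h import *
from station import bot
s0=dict(np.load("scene0.npz"))
q=onz(s0,258/3.8+230-.37,321/3.8+110-.37,102); g=np.array([663.6,-52.8]); print("stop rel green y",(q[:2]-g)@Y)
for s in np.arange(-48,-69.1,-1.5):
    r=bot.servo_line(at(s,66),velocity=15,contact_N=14)
    f=[];
    for _ in range(3): bot.dwell(0.04); f.append(F(bot.read_state()))
    st=bot.read_state();print(s,r,round(S(st),1),np.round(np.mean(f),2),round(st["clock"],2),round(st["eef_pos"][2],1))
    if r: break
E
```

```text
stop rel green y 27.80363911993958
-48.0 False -48.1 -0.38 12.28 66.0
-49.5 False -49.5 -0.15 12.65 66.0
-51.0 False -51.1 0.27 13.03 66.0
-52.5 False -52.6 0.28 13.4 66.0
-54.0 False -54.1 0.35 13.78 66.0
-55.5 False -55.6 -0.18 14.15 66.0
-57.0 False -57.0 0.07 14.53 66.0
-58.5 False -58.6 0.09 14.9 66.0
-60.0 False -59.8 1.3 15.28 66.0
-61.5 False -60.8 5.55 15.65 66.0
-63.0 False -62.9 3.59 16.02 66.0
-64.5 False -65.0 0.82 16.4 66.0
-66.0 False -66.3 -0.18 16.77 66.0
-67.5 False -67.6 0.62 17.15 66.0
-69.0 False -69.0 -0.52 17.52 66.0
```

The force peaked at 5.5 N and then vanished, which looks like the click. I'll check the picture before backing off.

```bash
python3 - <<'E'
from h import *
from station import bot,cams
bot.servo_line(at(-66,66),velocity=20); bot.servo_line(at(-30,66),velocity=80); bot.servo_line(at(-30,200),velocity=150)
bot.goto([350,-400,250],R)   # clear the views
bot.dwell(0.3)
for n in("top","scene"):
    d=cams.get_image(n); np.savez(f"{n}3.npz",**d); x0,y0,x1,y1=ROI[n]
    cv2.imwrite(f"pics/{n}3.png",cv2.resize(d["color"][y0-10:y1+10,x0-5:x1+5],None,fx=3.8,fy=3.8,interpolation=cv2.INTER_CUBIC))
    cv2.imwrite(f"pics/{n}3full.png",d["color"])
    o=dict(np.load(f"{n}0.npz"));g=blobs(o,*COL["green"],ROI[n])[1];print(g)
    # close-up at 10x around stop+clip
    cx,cy=(356,185) if n=="top" else (297,215)
    cv2.imwrite(f"pics/{n}3z.png",cv2.resize(d["color"][cy-35:cy+35,cx-35:cx+35],None,fx=8,fy=8,interpolation=cv2.INTER_CUBIC))
print(bot.read_state()["clock"])
E
```

```text
[(np.int32(17), [222, 162, 11, 4], [227.65, 164.0]), (np.int32(171), [350, 173, 13, 16], [356.35, 180.53])]
[(np.int32(82), [416, 216, 14, 11], [422.23, 222.33]), (np.int32(137), [290, 222, 14, 15], [297.18, 228.97])]
21.6
```

View pics/top3z.png

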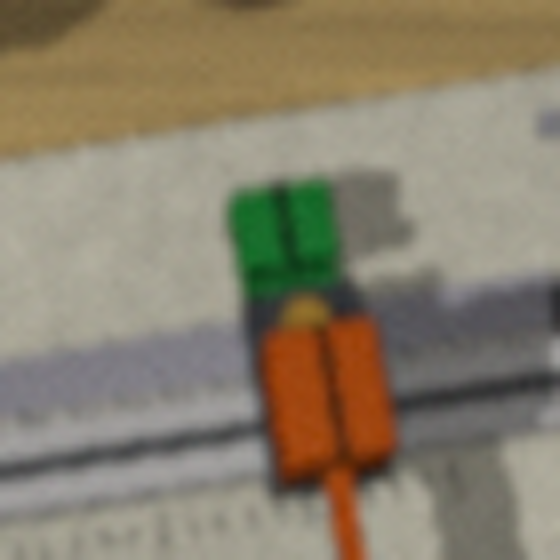

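View pics/scene3z.png

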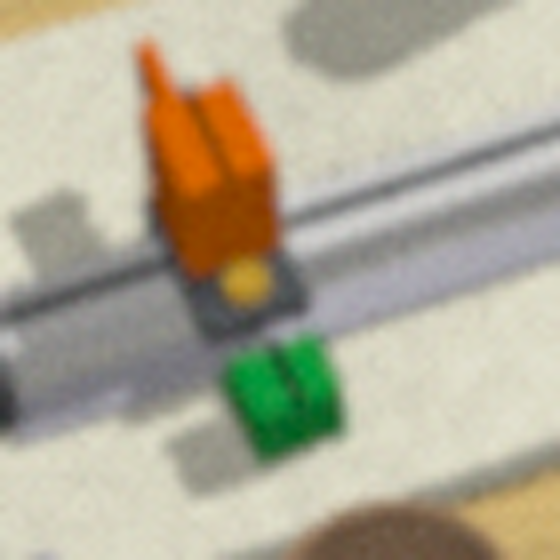

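View pics/top3full.png

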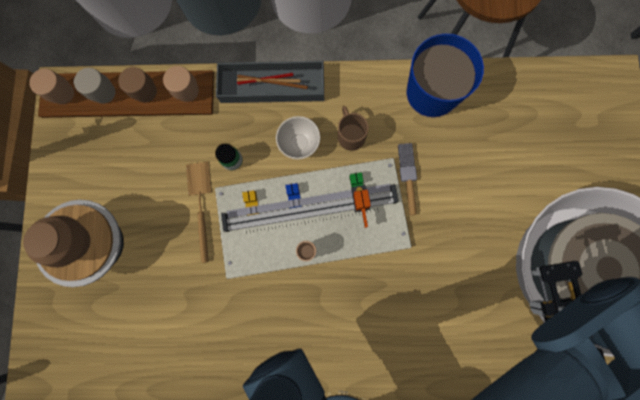

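```bash
python3 - <<'E'
from h import *
t=dict(np.load("top3.npz")); s=dict(np.load("scene3.npz"))
for d,o,a,b in((t,(321,150),(332,393),(286,226)),(s,(262,180),(213,138),(281,370))):
    p=lambda c:(c[0]/8+o[0]-.44,c[1]/8+o[1]-.44)
    q=onz(d,*p(a),102);g=onz(d,*p(b),46); print(q.round(1),g.round(1),"rel y",((q-g)[:2]@Y).round(1),"rel x",((q-g)[:2]@X).round(1))
for n in("top","scene"):
    a=np.load(n+"0.npz")["color"].astype(int);b=np.load(n+"3.npz")["color"].astype(int)
    m=(np.abs(a-b).sum(2)>90).astype(np.uint8);k,l,st,c=cv2.connectedComponentsWithStats(m);print(n,[st[i].tolist() for i in range(1,k) if st[i][4]>15])
E
```

```text
[600.  -63.2 102. ] [664.9 -53.3  46. ] rel y 0.3 rel x -65.6
[603.2 -61.2 102. ] [663.8 -53.8  46. ] rel y 2.0 rel x -61.0
top [[352, 184, 39, 44, 1008], [313, 189, 40, 46, 1058], [634, 228, 6, 10, 38], [590, 244, 8, 12, 67], [577, 248, 11, 19, 96], [589, 255, 51, 45, 861], [472, 256, 52, 23, 249], [474, 262, 166, 138, 9943], [532, 267, 9, 9, 50], [417, 282, 35, 11, 165], [557, 286, 9, 6, 27], [357, 293, 50, 95, 2380], [580, 293, 9, 11, 41], [486, 297, 32, 13, 60], [439, 312, 37, 55, 961], [243, 338, 162, 62, 6256]]
scene [[0, 0, 85, 86, 3407], [83, 0, 15, 5, 37], [108, 0, 21, 7, 85], [145, 0, 5, 11, 32], [157, 0, 23, 22, 248], [237, 0, 10, 32, 147], [301, 0, 7, 8, 33], [286, 0, 54, 78, 1954], [78, 2, 73, 116, 3564], [33, 43, 12, 5, 21], [280, 60, 29, 27, 431], [13, 67, 9, 13, 60], [22, 79, 7, 9, 28], [78, 80, 10, 17, 69], [38, 87, 16, 22, 119], [172, 112, 6, 6, 20], [231, 118, 45, 48, 966], [67, 136, 33, 6, 56], [184, 136, 26, 29, 431], [111, 138, 25, 14, 45], [6, 148, 81, 70, 1979], [104, 154, 7, 6, 31], [86, 162, 36, 32, 312], [142, 171, 3, 8, 17], [202, 170, 29, 11, 92], [262, 175, 72, 58, 1846], [145, 177, 11, 5, 17], [77, 189, 6, 9, 41], [123, 191, 3, 13, 27], [143, 195, 19, 13, 66], [52, 196, 38, 19, 255], [0, 203, 18, 34, 351]]
```

```bash
python3 - <<'E'
from h import *
G=np.array([664.5,-53.4])
for n in("top","scene"):
  d=dict(np.load(n+"3.npz"));f=200/np.tan(np.radians(d["vfov"]/2));T=np.linalg.inv(d["T"]);g=d["color"].astype(np.float32)
  def prof(xs,z,ch):
    ys=np.arange(-12,12.01,.25)
    acc=0
    for x in xs:
      W=np.c_[G+np.outer(ys,Y)+x*X,np.full(len(ys),z),np.ones(len(ys))]@T.T
      u=(f*W[:,0]/W[:,2]+d["cx"]).astype(np.float32);v=(f*W[:,1]/W[:,2]+d["cy"]).astype(np.float32)
      acc=acc+cv2.remap(g[:,:,ch],u[None],v[None],cv2.INTER_LINEAR)[0]
    p=acc/len(xs); b=np.clip(np.percentile(p,60)-p,0,None)
    m=abs(ys-ys[np.argmax(np.where(abs(ys)<8,b,0))])<4
    return (ys[m]*b[m]).sum()/b[m].sum()
  a=prof(np.arange(-78,-54,2),102,2);c=prof(np.arange(-8,8,2),46,1);print(n,"stop line",a.round(2),"clip line",c.round(2),"diff",(a-c).round(2))
E
```

```text
top stop line 0.05 clip line 0.11 diff -0.06
scene stop line 0.8 clip line 0.61 diff 0.19
```

Both views now put the two black lines within 0.2 mm of each other. Handing in.

```bash
python3 - <<'E'
from station import bot,job
print(bot.read_state()["clock"]); job.sign_off()
E
```

```text
21.6
the job is handed in; nothing more can be done
```

I pushed the orange stop about 99 mm towards -y with the shut fingertips until it clicked into the green clip's notch. Then I backed off, moved the arm clear and handed the job in at 21.6 s.

- **Click:** the sampled push force rose to about 5.5 N at the hump, then fell to nothing.
- **Alignment:** after the push, the black lines on the stop and the clip agreed to -0.06 mm in the top view and +0.19 mm in the scene view. A rougher estimate by eye had given 0.3 mm and 2.0 mm. The finer measurement settled that difference, and all four values are within the 3 mm limit.
- **Bystanders:** comparing the top view from before and after showed changes only at the stop, the arm and its shadow. The scene view comparison was cluttered by the arm and shadows, so I relied on the top view for this.
- **Not measured:** I did not measure the stop's height on its shoe directly. It looked seated in both pictures.

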